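# Unclip the stop pin of the yellow carving jig

### The arm

A 6-joint arm with a two-finger parallel gripper is mounted at the origin on the work surface. World frame = base frame: x ahead of the robot, y to its left, z up, the work surface at z = 0. Lengths are in m, angles in rad, forces in N, time in s.
With the tool pointing down it reaches from about 0.35 to 0.975 m from the base axis. Payload 4.9 kg.
Tool frame: the origin (TCP) lies between the finger pads; the fingertips stand 25 mm ahead of it and the grasp point (between the pads) lies 6 mm ahead of it; z points along the fingers, y is the line along which they close (so a half turn about z gives the same grasp; the last joint's range is limited). The gripper opens to 85 mm and grips with 20 to 120 N. Pads are 22 mm wide; open, the fingers measure 114 mm over their backs; the gripper's body (76 mm by 85 mm) begins 54 mm behind the grasp point. The pads swing forward as they close: fully open they stand 13 mm farther back than shut.
Start: joints at [1.195, 0.053, 1.613, -0, 1.476, -0.119], TCP at [0.159, 0.604, 0.256] pointing down, gripper open.
Joint ranges: [-3.01, 3.01], [-1.01, 2.22], [0.06, 2.58], [-1.02, 4.17], [0.09, 2.62], [-3.14, 3.14]. Speed limits (rad/s): [2.57, 2.57, 3.14, 3.14, 3.14, 3.14].

### API

Orientations are given as a unit quaternion [w, x, y, z].
In Python, from plant import manip gives the robot as it stands.
- The arm moves only by the shell command python3 -m inch 'ROWS'. ROWS is JSON, a list of rows, each a list of 3 entries, a list of its own where there are three numbers: the shift along the tool's x, y, z in m, then the turn, a rotation vector about the tool's x, y, z in rad, then the opening, from 0 (shut) to 1 (fully open). A call has 1 to 8 rows; each row shifts and turns the commanded pose from where the row before left it, along the tool's axes as they then stand; what a row does not reach is not made up. A row lasts 1/10 s, in which the tool goes at most 50 mm and 8.59 degrees, less where a joint would pass 70% of its speed; a pose out of reach is approached as far as the arm can. A call with a gripper value outside its range is refused whole. The fingers move at their own pace and stop on an object; the grip force is fixed at half the most. Time passes only in rows, so rows that do not move let the fingers close. It gives the time, the measured TCP pose, the force, the opening and the grip force at its end, in the units of the state.
- manip.state(): the state, without advancing time (a new reading comes with each control period).
- manip.grab_frame(name): name is "scene" or "top"; returns (picture, depth): 420x560x3 uint8, red, green, blue; 420x560 float32, m along the optical axis (not along the pixel's ray), 0 where there is no reading.
- manip.camera_params(name): a dict with "camera_matrix" (3x3 intrinsics, pixels), "k1" (the pictures are not rectified: a ray, as slopes to the right and down, at radius r is drawn at 1 + k1 r^2 times it, then the intrinsics apply), "rvec" (rotation vector, rad) and "tvec" (3), from world to camera coordinates, as OpenCV has them. Camera axes: x right, y down, z forward; pixel columns grow to the right and rows downward; lengths in m; the calibration is good to about 2 mm. A picture is of the moment at which its call begins. camera_params takes no time and is no camera call.
- manip.job_done(): hands the job in; it is judged then, once.
Trained networks look in the newest picture that a camera, given by its name, has taken for a name from the list of things; names that differ only in an ending like _2 or _b are one class to them, and where a whole thing is asked for, a point or a joint stands for the part that bears it (a point fixed in the world has none). Each returns a list of dicts, best first, with "score" (0 to 1); they miss things now and then, are a little off and sometimes report something else, mostly with a low value. They report only what shows in the picture. A call takes as long as a camera call. They do not tell look-alikes from the thing itself.
- manip.look_for(camera, label): "point" ([x, y, z] in m, in world coordinates, good to about 4 mm: the middle of the surface that is visible of it).
The state is a dict: "time": time; "joint_pos": joint angles; "joint_vel": joint speeds; "joint_efforts": joint torques, N m; "tool_pos": TCP position; "tool_rot": TCP orientation; "contact_force": force on the tool from outside, world axes, zero at the start; "ft_torque": the same for the moment, N m; "gripper_width": opening from 0.0 (shut) to 1.0 (fully open); "grasp_force": force on a finger pad.
Only numpy, scipy, OpenCV 4.12 (cv2) and the standard library are available. Lean on these libraries where they do the work, as an engineer would, in place of code of your own. Each camera call takes 0.05 s, during which the arm holds its last target. There are 200 camera calls.

### The job

The stone figure in the yellow jig is finished. Pull the red-looped spring clip sideways out of the upright pin of the yellow jig and lay it gently flat in the green tray; leave the same kind of clip in the blue jig where it is.

Things in the scene. Friction and masses are not known exactly. Their poses are not given: they have to be found in the camera images.
- clip_a: Yellow jig's spring clip, level. Origin: middle of its red loop, 53 mm up. +x: the way it pulls out; z up. Loop 33 mm wide (y), straight sides x -14..14, end at 30 mm, wire 7 mm, free air beside and 33 mm below. Steel legs 5.5 mm thick to x = -91: straight one (y 0) through the pin's hole; sprung one (+y) hugs the pin, lets go at 2-5 N. Clear after 50 mm level pull. 78 g.
- pin_a (a point): Hole centre of the yellow jig's upright pin (diameter 20, top at 81 mm), 53 mm up, 55 mm behind the clip's origin; +x along the hole, the way out. Hole 9 x 9 mm. Fixed jig: yellow base 120 wide, 16 high, x -120..105; dark steel block 80 wide, top at 50 mm, x -39..35; stone figure 66 thick, 165 high at x -77 mm.
- clip_b: The same red-looped clip in the pin of the blue jig, an identical jig with its own stone figure; same size, origin and axes as clip_a. To be left alone.
- tray: Open, empty green plastic tray fixed to the table, 200 mm long (x), 160 mm wide (y), 30 mm high, walls and floor 5 mm thick. Origin: centre of its underside, on the table; z up.
Things that resemble listed ones, but are neither listed nor needed, are in the scene too. What is shaped like the clip_a but orange or turquoise is not meant.

How it is judged:
On the way:
1. the yellow jig's clip has been pulled clear of its pin (its loop's middle more than 100 mm from the pin's hole) (distance between clip_a and pin_a above 0.1 m), for 0.1 s.
At the end, for the whole second after the job is handed in: The yellow jig's clip lies at rest, released, inside the tray: the middle of its loop within 85 mm of the tray's centre along the length and 65 mm across, less than 18 mm above the table, flat within 10 degrees (so no part rests on the rim). The blue jig's clip is within 10 mm of where it was (x of clip_a in the frame of tray between -0.085 and 0.085 m and y of clip_a in the frame of tray between -0.065 and 0.065 m and z of clip_a in the frame of tray below 0.018 m and angle between the z axis of clip_a and the z axis of tray, either way round below 0.17 rad and linear speed of clip_a below 0.02 m/s and distance of clip_b from where it was at the start of the episode below 0.01 m); the robot touches nothing.
It fails at once if the blue jig's clip is moved by more than 10 mm (distance of clip_b from where it was at the start of the episode above 0.01 m).
It fails at once if the clip is thrown or dropped from a height of more than about 5 cm (falls free faster than 1 m/s) (contact force between the fingers and clip_a below 0.01 N and linear speed of clip_a above 1 m/s).
It also fails if it takes over 40 s, if anything falls off the work surface, if the arm or the gripper's body presses on something with over 40 N, if the wrist force passes 120 N, or if a joint passes its speed limit or range.

## Working session

There is one attempt and no reset: what is moved stays moved. The work goes in short steps, Python scripts to look and compute and a shell command to move; the robot and the scene stay as the last step left them, time stands still between calls to the robot, and variables do not carry over. Pictures are saved under pics/ and viewed, at most 10 in all, crops included, and the job is handed in when it is done.

```bash
mkdir -p pics; ls; cat > h.py <<'E'
import numpy as np,cv2
from plant import manip
from scipy.spatial.transform import Rotation as R
def grab(n):
    p,d=manip.grab_frame(n); np.savez('/tmp/'+n,p=p,d=d); return p,d
def cloud(n,d):
    c=manip.camera_params(n);K=np.array(c["camera_matrix"]);k1=c["k1"]
    h,w=d.shape;u,v=np.meshgrid(np.arange(w),np.arange(h))
    pts=np.stack([u,v],-1).reshape(-1,1,2).astype(float)
    x=cv2.undistortPoints(pts,K,np.array([k1,0,0,0,0.])).reshape(h,w,2)
    P=np.dstack([x*d[...,None],d]);Rm=cv2.Rodrigues(np.array(c["rvec"],float))[0]
    W=(P-np.array(c["tvec"]).reshape(3))@Rm
    W[d==0]=np.nan
    return W
E
python3 - <<'E'
from h import *
for n in("scene","top"):
    p,d=grab(n);cv2.imwrite(f'pics/{n}0.png',p[...,::-1])
    for l in("clip_a","tray"):
        for r in manip.look_for(n,l):print(n,l,np.round(r["point"],3),round(r["score"],2))
print(manip.state())
E
```

```text
pics
scene clip_a [0.694 0.124 0.006] 0.8
scene clip_a [0.293 0.472 0.006] 0.64
scene clip_a [0.252 0.263 0.002] 0.41
scene tray [0.483 0.036 0.004] 0.7
top clip_a [0.288 0.251 0.006] 0.66
top clip_a [0.276 0.468 0.01 ] 0.56
top clip_a [ 0.478 -0.342  0.057] 0.43
top tray [0.476 0.035 0.005] 0.94
{'time': 0.3, 'joint_pos': array([ 1.19499228e+00,  5.29494708e-02,  1.61337122e+00,  1.33851242e-05,
        1.47598467e+00, -1.18974396e-01]), 'joint_vel': array([ 0.00203884, -0.00262599, -0.00183465, -0.00076294,  0.00058542,
        0.00019989]), 'joint_efforts': array([ 8.49357593e-05, -3.93098223e+01, -3.69758570e+01, -1.03030834e-04,
        3.95600029e-03, -2.92339998e-06]), 'tool_pos': array([0.15866634, 0.6043172 , 0.25586702]), 'tool_rot': array([-9.37202251e-05,  1.28062806e-01,  9.91765996e-01, -3.43869943e-04]), 'contact_force': array([ 0.90636521, -0.02734303, -0.40697363]), 'ft_torque': array([0.02784214, 0.00619965, 0.00988278]), 'grasp_force': 0.0, 'gripper_width': 0.9996502667606257}
```

View pics/scene0.png

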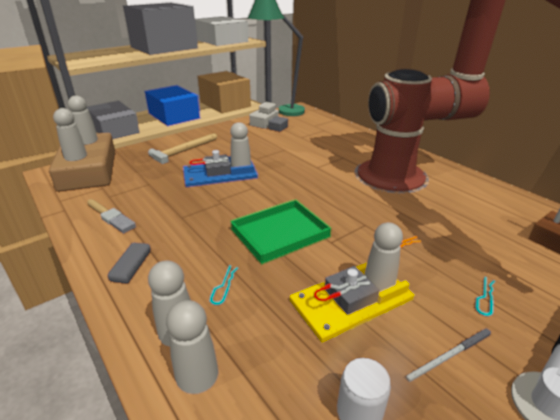

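View pics/top0.png

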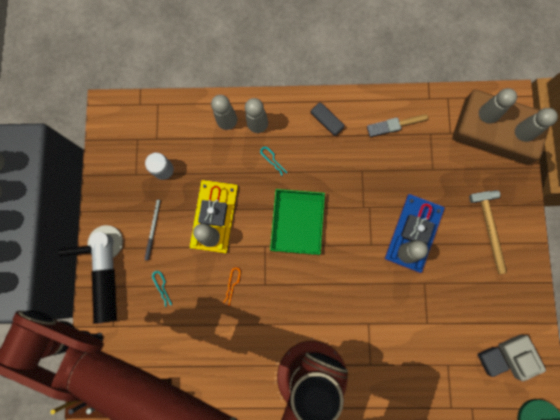

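Candidates (top picture): the red clip in the yellow jig (218,194), the red clip in the blue jig (425,211), turquoise clips at (272,160) and (161,288), and an orange clip at (233,285). I choose the one at (218,194) and check it in a close crop.

```bash
python3 - <<'E'
from h import *
out=[]
for n,(a,b,c,e) in dict(top=(180,250,170,260),scene=(280,430,215,335)).items():
    z=np.load(f'/tmp/{n}.npz');p,d=z['p'],z['d'];W=cloud(n,d)
    cr=cv2.resize(p[c:e,a:b],None,fx=400/(b-a),fy=400/(b-a),interpolation=cv2.INTER_CUBIC);out.append(cr[:514])
    hsv=cv2.cvtColor(p,cv2.COLOR_RGB2HSV)
    def m(lo,hi,s=120,zr=(-.02,.2)):
        k=(hsv[...,0]>=lo)&(hsv[...,0]<=hi)&(hsv[...,1]>s)&(W[...,2]>zr[0])&(W[...,2]<zr[1]);return k
    box=np.zeros(d.shape,bool);box[c:e,a:b]=1
    red=(m(0,7,130,(.03,.08))|m(172,180,130,(.03,.08)))&box
    yel=m(22,34,150,(-.01,.03))&box
    grn=m(45,75,120,(-.01,.05))
    for nm,k in(('red',red),('yel',yel),('grn',grn)):
        q=W[k];print(n,nm,len(q),np.round(np.median(q,0),3))
        if len(q)>10:
            r=cv2.minAreaRect(q[:,:2].astype(np.float32)*1000);print('  rect',np.round(r[0]),np.round(r[1]),round(r[2],1),'z',np.round(np.percentile(q[:,2],[5,95]),3))
    st=box&(W[...,2]>.12)&(W[...,2]<.18);q=W[st];print('figure top',np.round(np.median(q,0),3))
    pin=box&(W[...,2]>.07)&(W[...,2]<.09);q=W[pin];print('z .07-.09',len(q),np.round(np.median(q,0),3))
h=max(o.shape[0] for o in out)
im=np.hstack([cv2.copyMakeBorder(o,0,h-o.shape[0],0,0,cv2.BORDER_CONSTANT) for o in out])
cv2.imwrite('pics/crop0.png',im[...,::-1])
E
```

```text
top red 0 [nan nan nan]
top yel 1324 [0.542 0.29  0.015]
  rect [501. 309.] [127. 231.] 81.0 z [0.001 0.021]
top grn 3754 [0.455 0.019 0.006]
  rect [ 286. -119.] [1366.  495.] 73.3 z [-0.     0.028]
figure top [0.427 0.313 0.156]
z .07-.09 82 [0.45 0.3  0.08]
scene red 101 [0.555 0.302 0.055]
  rect [557. 299.] [62. 42.] 24.4 z [0.034 0.057]
scene yel 2726 [0.562 0.335 0.017]
  rect [486. 302.] [142. 255.] 81.7 z [0.006 0.02 ]
scene grn 3886 [0.476 0.034 0.006]
  rect [ 238. -294.] [1060.  247.] 54.3 z [0.004 0.029]
figure top [0.447 0.33  0.15 ]
z .07-.09 376 [0.46  0.329 0.08 ]
  return _methods._mean(a, axis=axis, dtype=dtype,
  ret = um.true_divide(
```

View pics/crop0.png

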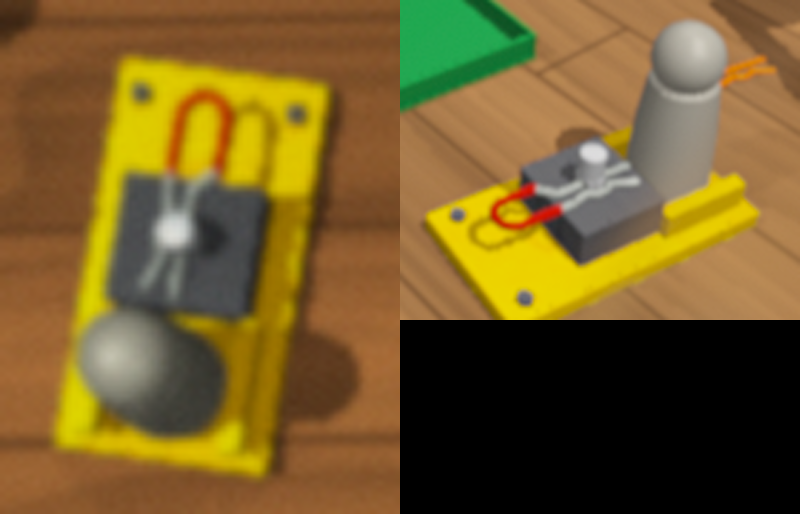

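The crop shows the red-looped clip in the yellow jig, loop at top pixel (216,193), pin top (210,210), figure (203,234), so the pick is right. Next come precise positions from rays on planes of known height.

```bash
cat >> h.py <<'E'
def ray(n,uv,z):
    c=manip.camera_params(n);K=np.array(c["camera_matrix"])
    x=cv2.undistortPoints(np.array(uv,float).reshape(-1,1,2),K,np.array([c["k1"],0,0,0,0.])).reshape(-1,2)
    Rm=cv2.Rodrigues(np.array(c["rvec"],float))[0];t=np.array(c["tvec"]).reshape(3)
    o=-Rm.T@t;v=np.c_[x,np.ones(len(x))]@Rm
    return o+v*((z-o[2])/v[:,2])[:,None]
E
python3 - <<'E'
from h import *
s=400/70
f=lambda L:[(180+a/s-.5+.5/s,170+b/s-.5+.5/s) for a,b in L]
C=ray('top',f([(122,58),(332,88),(268,478),(55,450)]),.016);print('base',np.round(C,4)[:,:2],[np.linalg.norm(C[i]-C[i-1]).round(3) for i in range(4)])
print('base yaw',[np.degrees(np.arctan2(*(a-b)[1::-1])).round(1) for a,b in((C[0],C[3]),(C[1],C[2]))],'ctr',C.mean(0))
s2=400/150
g=lambda L:[(280+a/s2-.5+.5/s2,215+b/s2-.5+.5/s2) for a,b in L]
print('pin top',ray('top',f([(174,230)]),.081),ray('scene',g([(593,152)] and [(193,152)]),.081))
z=np.load('/tmp/top.npz');p=z['p'];hsv=cv2.cvtColor(p,cv2.COLOR_RGB2HSV)
for n,(a,b,c,e) in dict(top=(205,226,182,206),scene=(310,345,278,306)).items():
    p=np.load(f'/tmp/{n}.npz')['p'].astype(int)
    k=np.zeros(p.shape[:2],bool);k[c:e,a:b]=((p[...,0]>110)&(p[...,1]<.5*p[...,0])&(p[...,2]<.5*p[...,0]))[c:e,a:b]
    v,u=np.nonzero(k);q=ray(n,np.c_[u,v],.055)[:,:2]
    th=np.radians(-9 if 0 else 0)
    print(n,len(u),q.mean(0).round(4))
    np.save('/tmp/red_'+n,q)
g=ray('top',[(299,222)],.005);print('tray',g)
for n in('top','scene'):
    p=np.load(f'/tmp/{n}.npz')['p'];h=cv2.cvtColor(p,cv2.COLOR_RGB2HSV);k=((h[...,0]>45)&(h[...,0]<80)&(h[...,1]>120)).astype(np.uint8)
    N,l,st,ce=cv2.connectedComponentsWithStats(k);ids=[i for i in range(1,N) if st[i][4]>2000];i=max(ids,key=lambda i:st[i][4])
    v,u=np.nonzero(l==i);q=ray(n,np.c_[u,v],.03)[:,:2];r=cv2.minAreaRect(q.astype(np.float32)*1000);print(n,r)
base=np.degrees(np.arctan2(*((C[0]-C[3])+(C[1]-C[2]))[1::-1]));print(base)
for n in('top','scene'):
    q=np.load(f'/tmp/red_{n}.npy');d=np.radians(base);x=q@[np.cos(d),np.sin(d)];y=q@[-np.sin(d),np.cos(d)]
    pin=(C.mean(0))[:2];px=pin@[np.cos(d),np.sin(d)];py=pin@[-np.sin(d),np.cos(d)]
    # base centre is at jig x = -7.5 (clip frame), y=0
    print(n,'rel clip origin (mm)',((x-px-.0075)*1e3)[[]],np.round([(x.min()-px)*1e3-7.5,(x.max()-px)*1e3-7.5,(y.min()-py)*1e3,(y.max()-py)*1e3],1))
E
```

```text
base [[0.6178 0.3485]
 [0.5983 0.2278]
 [0.3763 0.2624]
 [0.3936 0.3818]] [np.float64(0.227), np.float64(0.122), np.float64(0.225), np.float64(0.121)]
base yaw [np.float64(-8.5), np.float64(-8.8)] ctr [0.4965193 0.3051031 0.016    ]
pin top [[0.5060352  0.30539527 0.081     ]] [[0.50844345 0.30745094 0.081     ]]
top 30 [0.5684 0.294 ]
scene 156 [0.5667 0.3018]
tray [[0.47498306 0.02980185 0.005     ]]
top ((473.89361572265625, 34.93088912963867), (160.3118438720703, 200.14146423339844), 84.32118225097656)
scene ((487.4227294921875, 52.34809875488281), (185.37156677246094, 210.98257446289062), 84.1260757446289)
-8.6469661519887
top rel clip origin (mm) [] [ 43.1  84.1 -13.8  15.6]
scene rel clip origin (mm) [] [ 40.6  88.  -13.6  24. ]
```

```bash
python3 - <<'E'
from h import *
z=np.load('/tmp/top.npz');W=cloud('top',z['d'])
a=np.arctan2(.604,.159);r=W[...,0]*np.cos(a)+W[...,1]*np.sin(a);t=-W[...,0]*np.sin(a)+W[...,1]*np.cos(a)
for i in np.arange(.3,.75,.04):
    k=(abs(r-i)<.02)&(abs(t)<.15)&(W[...,2]>.22)
    if k.sum():print(round(i,2),'z max/min',W[k][:,2].max().round(3),W[k][:,2].min().round(3),'t',t[k].min().round(3),t[k].max().round(3))
E
```

```text
0.3 z max/min 0.638 0.563 t -0.015 0.043
0.34 z max/min 0.628 0.552 t -0.019 0.059
0.38 z max/min 0.616 0.536 t -0.023 0.076
0.42 z max/min 0.602 0.523 t -0.026 0.072
0.46 z max/min 0.587 0.494 t -0.04 0.072
0.5 z max/min 0.573 0.482 t -0.044 0.074
0.54 z max/min 0.563 0.292 t -0.05 0.069
0.58 z max/min 0.561 0.245 t -0.063 0.065
0.62 z max/min 0.558 0.315 t -0.067 0.065
0.66 z max/min 0.548 0.505 t -0.065 0.041
```

```bash
python3 -m inch '[[[0,0,0],[0,0,-0.107],1],[[-0.037,-0.02,0],[0,0,0],1],[[-0.037,-0.02,0],[0,0,0],1],[[-0.037,-0.02,0],[0,0,0],1],[[-0.037,-0.02,0],[0,0,0],1],[[-0.037,-0.02,0],[0,0,0],1],[[-0.037,-0.02,0],[0,0,0],1],[[-0.037,-0.02,0],[0,0,0],1]]'
```

```text
time: 1.1
tool_pos: [0.3951, 0.4262, 0.2564]
tool_rot: [0.0, 0.075, 0.997, 0.0]
contact_force: [0.1, 1.3, -1.4]
gripper_width: 0.997
grasp_force: 0.0
```

```bash
python3 -m inch '[[[-0.037,-0.021,0],[0,0,0],1],[[-0.037,-0.021,0],[0,0,0],1],[[-0.037,-0.021,0],[0,0,0],1],[[-0.037,-0.021,0],[0,0,0],1],[[-0.037,-0.021,0],[0,0,0],1],[[0,0,0.04],[0,0,0],1],[[0,0,0.04],[0,0,0],1],[[0,0,0],[0,0,0],1]]'; python3 - <<'E'
from h import *
print(manip.state()['tool_pos'])
p,d=grab('scene');cv2.imwrite('pics/scene1.png',cv2.resize(p[150:350,230:450],None,fx=3,fy=3,interpolation=cv2.INTER_CUBIC)[:600,:,::-1])
E
```

```text
time: 1.9
tool_pos: [0.5575, 0.294, 0.1688]
tool_rot: [-0.006, 0.075, 0.997, -0.003]
contact_force: [-0.2, -0.0, -1.0]
gripper_width: 0.998
grasp_force: 0.0
[0.55753948 0.2939821  0.16879246]
```

View pics/scene1.png

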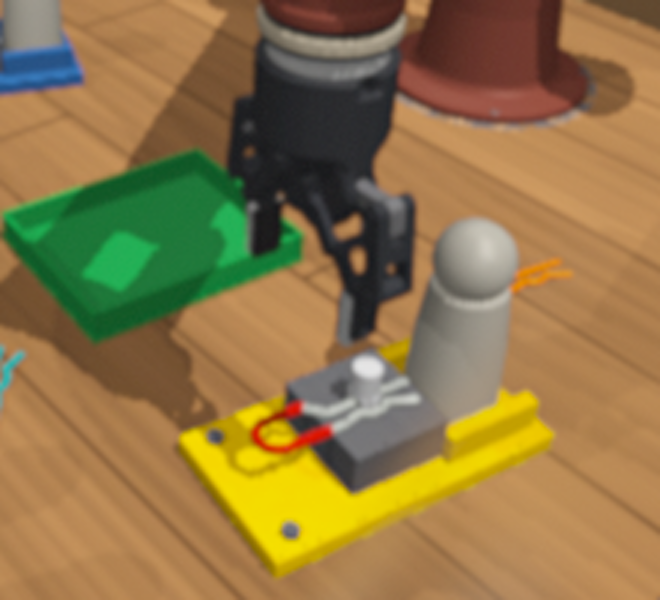

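The gripper stands squarely above the red loop at crop (285,425), with one finger on each side. I'll descend.

```bash
python3 -m inch '[[[-0.004,0.0025,0.03],[0,0,0],1],[[0,0,0.03],[0,0,0],1],[[0,0,0.025],[0,0,0],1],[[0,0,0.015],[0,0,0],1],[[0,0,0.008],[0,0,0],1],[[0,0,0],[0,0,0],1]]'; python3 - <<'E'
from h import *
s=manip.state();print(s['tool_pos'],R.from_quat(s['tool_rot'],scalar_first=True).as_matrix().round(3))
p,d=grab('scene');cv2.imwrite('pics/scene2.png',cv2.resize(p[200:350,260:430],None,fx=4,fy=4,interpolation=cv2.INTER_CUBIC)[:600,:,::-1])
E
```

```text
time: 2.55
tool_pos: [0.5658, 0.2981, 0.0688]
tool_rot: [0.0, 0.075, 0.997, 0.0]
contact_force: [0.3, 0.7, 0.5]
gripper_width: 1.001
grasp_force: 0.0
[0.56575969 0.29814552 0.06882191] [[-0.989  0.149  0.   ]
 [ 0.149  0.989  0.   ]
 [-0.     0.    -1.   ]]
```

View pics/scene2.png

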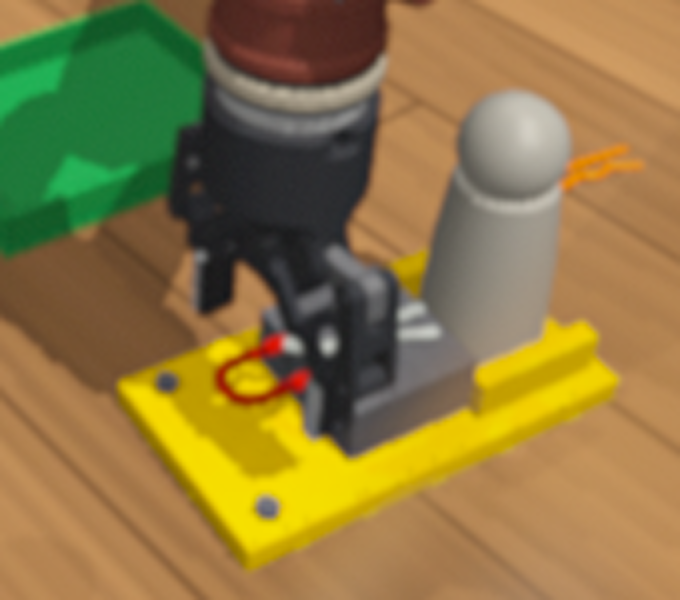

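The fingers straddle the loop (crop (265,375)), near fingertip at (320,430), clear of the block. I'll make a small correction, lower the last bit and close.

```bash
python3 -m inch '[[[0.004,-0.003,0.009],[0,0,0],1],[[0,0,0],[0,0,0],0.6],[[0,0,0],[0,0,0],0.45],[[0,0,0],[0,0,0],0],[[0,0,0],[0,0,0],0],[[0,0,0],[0,0,0],0],[[0,0,0],[0,0,0],0]]'
```

```text
time: 3.3
tool_pos: [0.5615, 0.2957, 0.06]
tool_rot: [0.0, 0.075, 0.997, 0.0]
contact_force: [-0.5, -0.6, 2.0]
gripper_width: 0.362
grasp_force: 58.9
```

Gripped at about 31 mm, which fits the loop. Now the level pull.

```bash
python3 -m inch '[[[-0.005,0,0],[0,0,0],0],[[-0.01,0,0],[0,0,0],0],[[-0.01,0,0],[0,0,0],0],[[-0.01,0,0],[0,0,0],0],[[-0.01,0,0],[0,0,0],0],[[-0.015,0,0],[0,0,0],0],[[-0.015,0,0],[0,0,0],0],[[-0.015,0,0],[0,0,0],0]]'; python3 -m inch '[[[-0.02,0,0],[0,0,0],0],[[-0.01,0,0],[0,0,0],0],[[0,0,-0.03],[0,0,0],0],[[0,0,-0.03],[0,0,0],0],[[0,0,-0.03],[0,0,0],0],[[0,0,0],[0,0,0],0]]'; python3 - <<'E'
from h import *
print(manip.state()['tool_pos'],manip.state()['contact_force'])
p,d=grab('scene');cv2.imwrite('pics/scene3.png',cv2.resize(p[150:350,200:450],None,fx=3,fy=3,interpolation=cv2.INTER_CUBIC)[:600,:,::-1])
E
```

```text
time: 4.1
tool_pos: [0.6513, 0.2813, 0.0585]
tool_rot: [0.0, 0.075, 0.997, -0.0]
contact_force: [-0.2, -0.2, -0.8]
gripper_width: 0.364
grasp_force: 59.1
time: 4.7
tool_pos: [0.6831, 0.2782, 0.1556]
tool_rot: [0.005, 0.075, 0.997, 0.002]
contact_force: [1.2, -0.2, 1.7]
gripper_width: 0.362
grasp_force: 59.4
[0.68314941 0.27821338 0.15561911] [ 1.17781206 -0.2412765   1.67857502]
```

View pics/scene3.png

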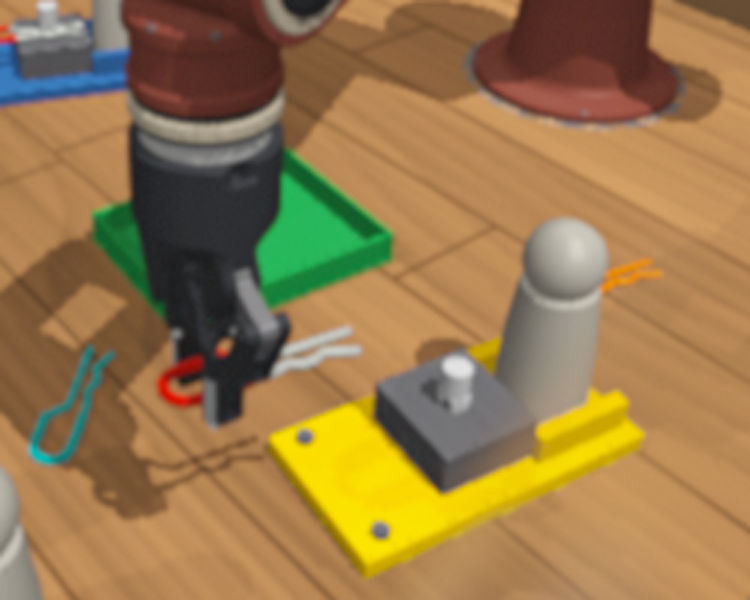

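The clip (loop at crop (185,380)) is out of the pin and held level, legs pointing back. Next I carry it over the tray.

```bash
python3 -m inch '[[[0.02,-0.0385,0],[0,0,0],0],[[0.019,-0.0385,0],[0,0,0],0],[[0.019,-0.0385,0],[0,0,0],0],[[0.019,-0.0385,0],[0,0,0],0],[[0.019,-0.0385,0],[0,0,0],0],[[0.02,-0.0385,0],[0,0,0],0],[[0.019,-0.0385,0],[0,0,-0.05],0],[[0,0,0],[0,0,0],0]]'; python3 -m inch '[[[0,0,0.03],[0,0,0],0],[[0,0,0],[0,0,0],0]]'
```

```text
time: 5.55
tool_pos: [0.5022, 0.0284, 0.1461]
tool_rot: [-0.003, 0.052, 0.999, -0.001]
contact_force: [1.1, 0.1, -0.9]
gripper_width: 0.36
grasp_force: 59.6
time: 5.75
tool_pos: [0.5026, 0.0315, 0.1143]
tool_rot: [-0.005, 0.05, 0.999, 0.0]
contact_force: [-1.5, 0.1, -1.8]
gripper_width: 0.365
grasp_force: 59.5
```

```bash
python3 -m inch '[[[0,0,0.03],[0,0,0],0],[[0,0,0.025],[0,0,0],0],[[0,0,0.015],[0,0,0],0],[[0,0,0.009],[0,0,0],0],[[0,0,0],[0,0,0],0],[[0,0,0],[0,0,0],0]]'; python3 -m inch '[[[0,0,0.003],[0,0,0],0],[[0,0,0],[0,0,0],0]]'
```

```text
time: 6.35
tool_pos: [0.5068, 0.0313, 0.0411]
tool_rot: [0.001, 0.05, 0.999, -0.0]
contact_force: [-0.4, -0.7, -0.0]
gripper_width: 0.362
grasp_force: 59.5
time: 6.55
tool_pos: [0.5067, 0.0312, 0.038]
tool_rot: [0.001, 0.05, 0.999, -0.0]
contact_force: [-0.3, -0.4, -0.8]
gripper_width: 0.363
grasp_force: 59.5
```

```bash
python3 -m inch '[[[0,0,0.003],[0,0,0],0],[[0,0,0],[0,0,0],0]]'; python3 -m inch '[[[0,0,0.003],[0,0,0],0],[[0,0,0],[0,0,0],0]]';  python3 -m inch '[[[0,0,0.002],[0,0,0],0],[[0,0,0],[0,0,0],0]]'
```

```text
time: 6.75
tool_pos: [0.506, 0.0312, 0.0342]
tool_rot: [-0.0, 0.05, 0.999, 0.0]
contact_force: [-0.4, 0.4, -1.1]
gripper_width: 0.366
grasp_force: 59.5
time: 6.95
tool_pos: [0.5057, 0.0312, 0.0308]
tool_rot: [-0.0, 0.05, 0.999, 0.0]
contact_force: [0.2, 0.1, -0.7]
gripper_width: 0.367
grasp_force: 59.5
time: 7.15
tool_pos: [0.5063, 0.0312, 0.0296]
tool_rot: [0.0, 0.05, 0.999, -0.0]
contact_force: [-0.8, -0.1, 1.7]
gripper_width: 0.363
grasp_force: 61.3
```

```bash
python3 -m inch '[[[0,0,0],[0,0,0],0.45],[[0,0,0],[0,0,0],0.6],[[0,0,0],[0,0,0],0.7],[[0,0,0],[0,0,0],0.7],[[0,0,-0.02],[0,0,0],0.7],[[0,0,-0.04],[0,0,0],0.7],[[0,0,-0.05],[0,0,0],0.7],[[0,0,-0.05],[0,0,0],0.7]]'; python3 -m inch '[[[0.02,0.04,-0.03],[0,0,0],0.7],[[0.02,0.045,0],[0,0,0],0.7],[[0.02,0.045,0],[0,0,0],0.7],[[0.02,0.045,0],[0,0,0],0.7],[[0,0.045,0],[0,0,0],0.7],[[0,0,0],[0,0,0],0.7]]'; python3 - <<'E'
from h import *
p,d=grab('scene');P,D=grab('top')
cv2.imwrite('pics/fin.png',np.hstack([cv2.resize(p[180:280,210:350],(400,286)),cv2.resize(P[180:262,260:340],(293,300))[:286]])[...,::-1])
for n,q,(a,b,c,e) in(('top',P,(270,330,185,258)),('scene',p,(230,330,200,258))):
    q=q.astype(int);k=np.zeros(q.shape[:2],bool);k[c:e,a:b]=((q[...,0]>90)&(q[...,1]<.5*q[...,0])&(q[...,2]<.5*q[...,0]))[c:e,a:b]
    v,u=np.nonzero(k)
    W=cloud(n,np.load(f'/tmp/{n}.npz')['d'])[k];r=ray(n,np.c_[u,v],.0085)
    if len(u):print(n,len(u),r.min(0).round(3),r.max(0).round(3),'depth z',np.nanpercentile(W[:,2],[10,50,90]).round(4))
E
```

```text
time: 7.95
tool_pos: [0.5053, 0.0313, 0.1904]
tool_rot: [-0.001, 0.05, 0.999, 0.0]
contact_force: [1.3, 0.1, 1.5]
gripper_width: 0.7
grasp_force: 0.0
time: 8.55
tool_pos: [0.4487, 0.2592, 0.2173]
tool_rot: [0.0, 0.047, 0.999, 0.001]
contact_force: [1.0, -0.8, 0.5]
gripper_width: 0.701
grasp_force: 0.0
top 39 [0.491 0.016 0.008] [0.53  0.046 0.008] depth z [0.0072 0.0111 0.016 ]
scene 68 [0.49  0.014 0.008] [0.535 0.049 0.008] depth z [0.0093 0.0111 0.0128]
```

View pics/fin.png

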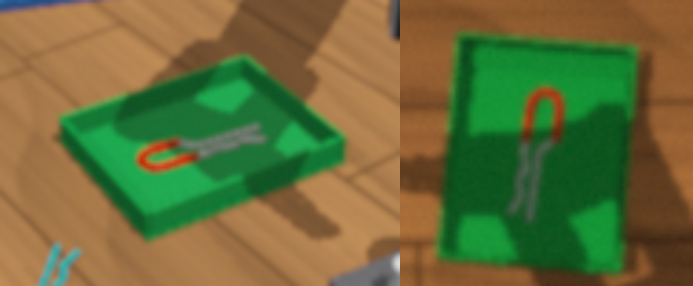

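The clip lies flat in the tray: loop at crop (545,115), legs at (525,200), measured height about 9–11 mm. The gripper is clear of everything.

```bash
python3 -c "
from plant import manip
print(manip.job_done())"
```

```text
the job is handed in; nothing more can be done
None
```

The yellow jig's red-looped clip is out of its pin and lying flat and released in the green tray, the blue jig's clip was never approached, and the job is handed in; the hand-in gave no verdict.

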